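# Uncover the pan and hang the sugar thermometer in it

### The arm

A 6-joint arm with a two-finger parallel gripper is mounted at the origin on a cart in front of the work surface, level with it; the furniture and walls round the work are solid. World frame = base frame: x ahead of the robot, y to its left, z up, the work surface at z = 0. Lengths are in m, angles in degrees, forces in N, time in s.
With the tool pointing down it reaches from about 0.375 to 0.9 m from the base axis. Payload 3.1 kg.
Tool frame: the origin (TCP) lies midway between the tips of the shut fingers; the grasp point (between the pads) lies 19 mm behind it; z points along the fingers, y is the line along which they close (so a half turn about z gives the same grasp; the last joint's range is limited). The gripper opens to 87 mm and grips with 3 to 60 N. Pads are 19 mm wide; open, the fingers measure 117 mm over their backs; the gripper's body (75 mm by 190 mm) begins 51 mm behind the grasp point.
Start: joints at [65.403, 30.224, 82.088, -0, 67.689, -10.227], TCP at [0.155, 0.605, 0.223] pointing down, gripper open.
Joint ranges: [-176.69, 176.69], [-43.24, 126.21], [12.49, 139.97], [-82, 262], [0, 151.66], [-163.58, 163.58]. Speed limits (degrees/s): [159.86, 159.86, 180, 180, 180, 180].

### API

Orientations are given as a 3x3 rotation matrix whose columns are the frame's x, y, z axes.
In Python, from rig import bot, ticket, capture gives the robot as it stands (bot), with the cameras as plain functions and the job (ticket).
- The arm moves only by the shell command python3 steer.py, which reads ROWS from standard input. ROWS is 1 to 20 rows, parted by a bar, with the numbers parted by spaces; each row has 7 numbers: dx, dy, dz in a scale on which 1.0 is 0.75 m, then a rotation vector rx, ry, rz in shares of 120 degrees (1.0 is 120 degrees), then the opening from 0.0 (shut) to 1.0 (fully open); each row is the pose to reach, as a shift and turn from the pose commanded when the command began, along the tool's axes at that moment; what a row does not reach only later rows make up. A row lasts 1/10 s, in which the tool goes at most 0.05 m and 8.59 degrees, less where a joint would pass 70% of its speed; a pose out of reach is approached as far as the arm can. The fingers move at their own pace and stop on an object; the grip force is fixed at half the most. Time passes only in rows, so rows that do not move let the fingers close. It prints the time, the measured TCP pose, the force, the opening and the grip force at its end. Input that does not fit is refused with a message, and nothing moves.
- bot.read_state(): the state, without advancing time (a new reading comes with each control period).
- capture(name): name is "scene" or "top"; returns a dict with "color" (384x512x3 uint8, red, green, blue), "K" (3x3 intrinsics, pixels), "view" (4x4, takes a point from world to camera coordinates). Camera axes: x right, y up, looking along -z (the intrinsics and any distortion apply to the point x, -y, -z); pixel columns grow to the right and rows downward; lengths in m; the calibration is good to about 2 mm. A picture is of the moment at which its call begins. There is no depth.
- ticket.hand_in(): hands the job in; it is judged then, once.
The state is a dict: "time_s": time; "joint_positions": joint angles; "qvel": joint speeds; "tau": joint torques, N m; "position": TCP position; "tcp_rot": TCP orientation; "force": force on the tool from outside, world axes, zero at the start; "moment": the same for the moment, N m; "opening": opening from 0.0 (shut) to 1.0 (fully open); "grasp_force": force on a finger pad.
Only numpy, scipy, OpenCV 4.12 (cv2) and the standard library are available. Lean on these libraries where they do the work, as an engineer would, in place of code of your own. Each camera call takes 0.05 s, during which the arm holds its last target. There are 200 camera calls.

### The job

Get the saucepan ready for boiling sugar. First lift its lid off and set it down, knob up, on the cutting board. Then draw the sugar thermometer straight up out of the steel cup that it hangs in and hang it by its clip over the far rim of the saucepan, opposite the handle, stem inside and clip leg outside, pushed fully down, so that its scale faces you; it is glass, so do not drop it or press it hard, and leave the pan, the cups and everything else standing where they are.

Things in the scene. Friction and masses are not known exactly. Their poses are not given: they have to be found in the camera images.
- saucepan: Small stainless saucepan standing loose on the hob glass (z = 0), 0.7 kg. Bowl 146 mm across, rim 75 mm above the underside. Straight handle, 18 mm wide, 60 to 93 mm up, points to the pan's own -y, roughly to the robot, and ends at (0, -158 mm). Origin in the plane of the underside, 84 mm from the bowl's centre towards the handle: bowl's centre at (0, +84 mm). z up.
- pan_centre (a point): Centre of the saucepan's bowl on its inner floor, 3 mm above the underside.
- pan_far_rim (a point): Middle of the rim on the side away from the handle: top of the wall, 71 mm from the bowl's centre and 75 mm above the underside. Its +y points outward, away from the handle; z up. The wall here is 3 to 7 mm thick (outer face 73 mm from the bowl's centre).
- lid: Stainless lid lying on the saucepan at the start, 152 mm across, 51 mm high, 0.2 kg, black knob in the middle. z up. Origin on its axis 1 mm below its lowest face, a centring skirt 111 mm across that drops loosely 6 mm into the pan; its flange rests on the rim, 7 mm above the origin. On the board it stands on the skirt. Raise it 10 mm to clear the pan.
- lid_knob (a point): Point on the lid's axis at the height to grip its round knob (28 mm in diameter), 40 mm above the lid's origin. The knob reaches from 15 mm below this point to 11 mm above it; the lid's plate is 25 mm below this point.
- thermometer: Sugar thermometer, 190 mm long, 85 g, hanging upright (leaning a few degrees) by its clip on a cup's rim. Origin at the stem's lower end, z up along it. Round stem 8 mm in diameter up to 74 mm; scale plate 34 mm wide (y), 7 mm thick, from 71 to 147 mm, scale on its -x face; black grip block from 142 to 190 mm. The pan clip is behind, at +x.
- thermometer_grip (a point): Middle of the thermometer's black grip block, where to take it: on the stem's axis, 168 mm above the stem's end (22 mm below the top). The block is 18 mm thick (x) and 30 mm wide (y). Axes as the thermometer's.
- clip_gap (a point): Middle of the clip's gap at the underside of its bridge, the point that rests on a rim: 9.5 mm behind (+x of) the stem's axis, 66 mm above the stem's end. The gap between stem (back at x = 4 mm) and leg (inner face at x = 15 mm) is 11 mm wide, plain and open below; no spring.
- clip_leg (a point): Middle of the clip's leg, 16 mm behind (+x of) the stem's axis, 40 mm above the stem's end. The leg is 11 mm wide, 2 mm thick and hangs from the bridge down to z = 33 mm; below it a lip flares outward to x = 26 mm and ends at z = 19 mm.
- water_cup: Open steel cup, 69 mm across, 98 mm high, 0.3 kg, loose, in which the thermometer hangs: clip over the rim at the cup's own +x side (the far side), stem's axis about 22 mm from the cup's axis, stem's end 32 mm above the cup's underside. Clip leaves the rim after 47 mm of lift, stem leaves the cup after 66 mm. Origin at the centre of the underside, z up.
- spoon_cup: A second cup of the same kind, 0.3 kg, with two tasting spoons standing in it, up to 200 mm high and leaning at most 45 mm out from its axis. Leave alone. Origin at the centre of its underside.
- board: White cutting board lying flat, 215 mm (x) by 300 mm (y) and 18 mm thick, 0.85 kg, its long side pointing away from the robot. Origin at the centre of its underside.
- timer: Twist timer, 66 mm across, 42 mm high; leave alone. Origin at the centre of its underside.
- spice_tin: Spice shaker with perforated cap, 55 mm across, 94 mm high; leave alone. Origin at the centre of its underside.

How it is judged:
By the outcome, as a careful person would: the job done as asked, in the order asked, and still so for the second after the job is handed in, with the robot touching nothing.
It also fails if it takes over 58 s, if anything falls off the work surface, if the arm or the gripper's body presses on something with over 40 N, if the wrist force passes 120 N, or if a joint passes its speed limit or range.

## Working session

There is one attempt and no reset: what is moved stays moved. The work goes in short steps, Python scripts to look and compute and a shell command to move; the robot and the scene stay as the last step left them, time stands still between calls to the robot, and variables do not carry over. Pictures are saved under pics/ and viewed, at most 13 in all, crops included, and the job is handed in when it is done.

```bash
ls; mkdir -p pics; python3 - <<'E'
from rig import bot, ticket, capture
import cv2,numpy as np
s=bot.read_state();print(s['position'],s['tcp_rot'],s['opening'],s['time_s'])
for n in('scene','top'):
    c=capture(n);cv2.imwrite(f'pics/{n}0.png',c['color'][:,:,::-1]);print(c['K'],c['view'],[k for k in c])
    np.savez(f'{n}0.npz',**{k:c[k] for k in('color','K','view')})
a=[cv2.imread(f'pics/{n}0.png') for n in('scene','top')]
for n,i in zip('st',a): cv2.imwrite(f'pics/{n}0b.png',cv2.resize(i,(800,600),interpolation=cv2.INTER_CUBIC))
E
```

```text
pics
rig.py
steer.py
[0.1547877  0.60478094 0.22154916] [[-9.68710844e-01  2.48190435e-01 -8.99428958e-04]
 [ 2.48191774e-01  9.68708894e-01 -1.98034633e-03]
 [ 3.79781813e-04 -2.14161383e-03 -9.99997635e-01]] 1.0016473407147626 0.0
[[378.64586319   0.         253.71273902]
 [  0.         378.64586319 190.00856565]
 [  0.           0.           1.        ]] [[ 0.46294203 -0.886181   -0.01918098 -0.23866442]
 [ 0.63595062  0.31699182  0.70362135 -0.45888406]
 [-0.61745566 -0.33793405  0.71031619 -0.84255219]
 [ 0.          0.          0.          1.        ]] ['color', 'K', 'view']
[[410.29896208   0.         255.71382925]
 [  0.         410.29896208 188.80787287]
 [  0.           0.           1.        ]] [[ 0.00342501 -0.99984391  0.01733302  0.03695458]
 [ 0.99522884  0.0050983   0.09743494 -0.54739143]
 [-0.0975081   0.01691661  0.99509095 -1.54339877]
 [ 0.          0.          0.          1.        ]] ['color', 'K', 'view']
```

View pics/s0b.png

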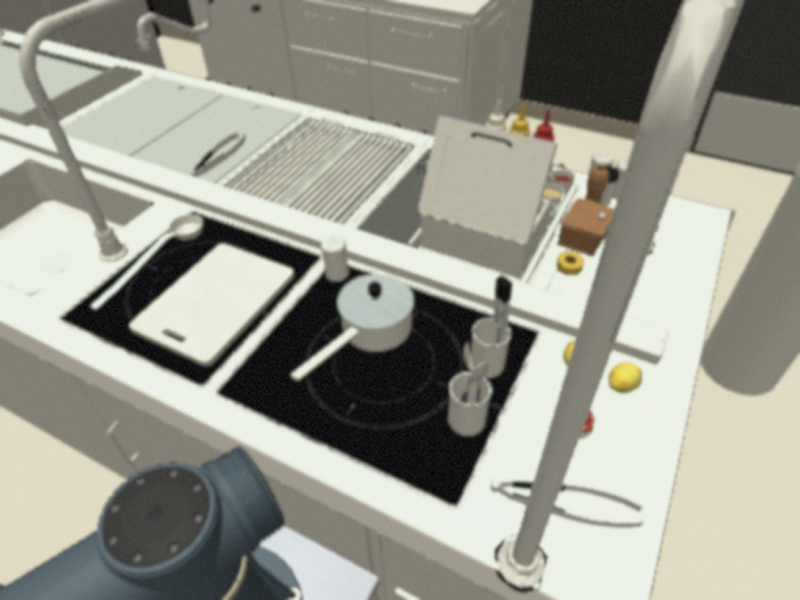

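View pics/t0b.png

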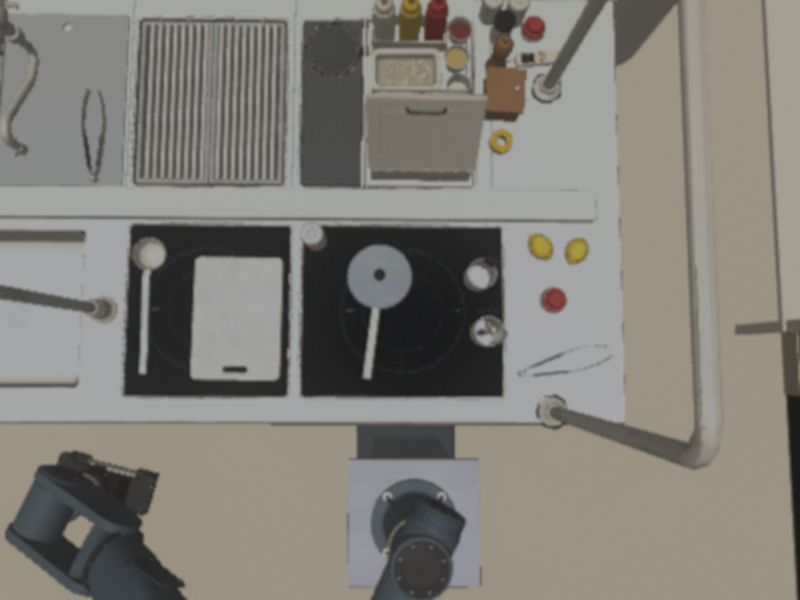

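Both views show the hob. In the top view (800x600) the lid and knob are at (380,274), the handle ends at (368,377), the thermometer cup is at (481,274), the spoon cup at (488,331) and the board at (236,318). A pole stands at (552,410).

```bash
cat > h.py <<'E'
import numpy as np,cv2
def load(n,t='0'): return np.load(f'{n}{t}.npz')
def ray(c,u,v):
    V=c['view'];R=V[:3,:3];o=-R.T@V[:3,3]
    p=np.linalg.inv(c['K'])@[u,v,1];return o,R.T@np.array([p[0],-p[1],-p[2]])
def onz(c,u,v,z):
    o,d=ray(c,u,v);return o+d*(z-o[2])/d[2]
def tri(c1,p1,c2,p2):
    A=[];b=[]
    for c,p in((c1,p1),(c2,p2)):
        o,d=ray(c,*p);d=d/np.linalg.norm(d);P=np.eye(3)-d[:,None]*d;A.append(P);b.append(P@o)
    return np.linalg.lstsq(np.vstack(A),np.hstack(b),rcond=None)[0]
def proj(c,X):
    x=c['view'][:3,:3]@X+c['view'][:3,3];q=c['K']@[x[0],-x[1],-x[2]];return q[:2]/q[2]
def snap(t):
    from rig import bot, ticket, capture
    for n in('scene','top'):
        c=capture(n);np.savez(f'{n}{t}.npz',**{k:c[k] for k in('color','K','view')})
def crop(n,t,x0,y0,w,h,s):
    return cv2.resize(load(n,t)['color'][y0:y0+h,x0:x0+w,::-1],None,fx=s,fy=s,interpolation=cv2.INTER_CUBIC)
E
python3 - <<'E'
from h import *
T=load('top');S=load('scene');cv2.setNumThreads(1)
def blobs(img,m,box,amin):
    x,y,w,h=box;k=np.zeros(m.shape,np.uint8);k[y:y+h,x:x+w]=m[y:y+h,x:x+w]
    cs,_=cv2.findContours(k,cv2.RETR_EXTERNAL,cv2.CHAIN_APPROX_NONE)
    return [c for c in cs if cv2.contourArea(c)>amin]
g=T['color'].max(2)
# board + pan contours
for c in blobs(T,(g>90).astype(np.uint8),(118,160,64,86),500):
    r=cv2.minAreaRect(c);print('board',r); print([onz(T,*p,0.018).round(4) for p in cv2.boxPoints(r)],onz(T,*r[0],.018))
for c in blobs(T,(g>60).astype(np.uint8),(196,150,75,100),200):
    print('pan',cv2.boundingRect(c)); 
# knob
for c in blobs(T,(g<80).astype(np.uint8),(232,163,24,24),5):
    m=cv2.moments(c);u,v=m['m10']/m['m00'],m['m01']/m['m00'];print('knob',u,v,cv2.contourArea(c),onz(T,u,v,.068+.05))
gs=S['color'].max(2)
a=crop('top','0',270,150,70,80,7);b=crop('scene','0',270,160,70,125,4)
cv2.imwrite('pics/z1.png',np.hstack([cv2.resize(a,(420,480)),cv2.resize(b,(269,480))]))
E
```

```text
board ((151.0, 203.5), (79.0, 58.0), 90.0)
[array([0.6413, 0.554 , 0.018 ]), array([0.6427, 0.3316, 0.018 ]), array([0.3405, 0.3251, 0.018 ]), array([0.3398, 0.5435, 0.018 ])] [0.48966843 0.43862892 0.018     ]
pan (222, 156, 42, 87)
knob 242.5 175.5 23.0 [0.58629555 0.08873873 0.118     ]
```

View pics/z1.png

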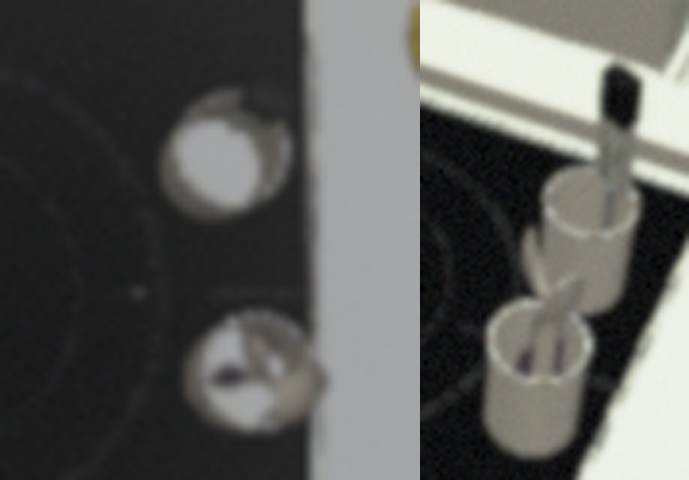

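The crop shows the thermometer's black block near top pixel (315,167) and scene pixel (322,183). Its cup rim is centred near top (307.5,175.5), so the thermometer hangs on the far-right side. The spoon cup is centred near top (312,212).

```bash
python3 - <<'E'
from h import *
T=load('top');S=load('scene')
def big(m,box):
    x,y,w,h=box;k=np.zeros(m.shape,np.uint8);k[y:y+h,x:x+w]=m[y:y+h,x:x+w]
    cs,_=cv2.findContours(k,cv2.RETR_EXTERNAL,cv2.CHAIN_APPROX_NONE);return max(cs,key=cv2.contourArea)
g=T['color'].max(2).astype(int);gs=S['color'].max(2)
c=T['color'].astype(int); print('lid px',c[180,230],'handle',c[215,238],'board',c[200,150])
lid=big(((g>75)),(215,145,56,52)); e=cv2.fitEllipse(lid);print('lid',e,onz(T,*e[0],.079))
# scene knob
k=big(gs<70,(230,175,20,20));m=cv2.moments(k);us=(m['m10']/m['m00'],m['m01']/m['m00']);print('knob s',us,cv2.contourArea(k))
X=tri(T,(242.5,175.5),S,us);print('knob',X)
# handle centreline
h=[]
for v in range(202,243):
    xs=np.where(g[v,225:252]>75)[0]
    if len(xs)>2: h.append(onz(T,225+xs.mean(),v,.093)[:2]);w=len(xs)
h=np.array(h);print('handle end',h[-1],'fit',np.polyfit(h[:,0],h[:,1],1),len(h))
# thermometer block in scene
k=big(gs<75,(312,170,22,26));r=cv2.minAreaRect(k);print('block s',r,cv2.boundingRect(k))
# block in top
sub=g[158:178,306:326];print(sub)
# cup rim
for nm,box in(('wcup',(294,160,26,30)),('spoon',(298,198,22,28))):
    k=big((g>62),box);print(nm,cv2.boundingRect(k),cv2.minEnclosingCircle(k),onz(T,*cv2.minEnclosingCircle(k)[0],.098))
E
```

```text
lid px [125 129 135] handle [161 164 157] board [160 161 160]
lid ((242.46145629882812, 176.4795684814453), (40.21839904785156, 41.022377014160156), 89.20389556884766) [0.58773123 0.08946457 0.079     ]
knob s (239.5441176470588, 185.10294117647058) 34.0
knob [0.58953909 0.0875859  0.10094445]
handle end [0.34716719 0.11643625] fit [-0.12241917  0.16022759] 41
block s ((322.0, 185.5), (15.0, 8.0), 90.0) (318, 178, 9, 16)
[[ 38  39  41  38  40  39  39  40  39  41  40  42  41  42  67 113 146 161
  166 166]
 [ 39  40  39  39  40  39  40  39  41  41  41  42  40  43  71 115 141 157
  165 166]
 [ 37  39  39  40  38  40  40  38  40  40  40  40  41  44  74 118 137 154
  164 167]
 [ 38  38  38  40  38  38  40  39  40  40  39  41  40  43  74 118 136 154
  165 167]
 [ 39  38  38  38  36  39  38  40  41  41  41  40  41  42  74 118 137 155
  165 167]
 [ 37  39  38  39  40  38  41  42  43  42  41  41  40  41  71 117 141 157
  164 167]
 [ 48  52  50  51  47  43  45  46  46  44  42  42  41  42  70 114 138 156
  164 167]
 [ 71  75  74  72  57  45  48  49  49  46  47  45  44  44  69 110 133 154
  165 
[... 559 characters left out ...]
4  87  65  47  65 109 140 158
  165 166]
 [165 165 163 163 156 137 109  94  90  91  97 103  81  50  65 111 146 161
  165 166]
 [165 166 165 166 162 148 120  98  91  92 101 112  88  52  64 111 146 162
  166 166]
 [166 166 166 166 165 156 135 109  95  94 100 108  82  50  64 110 144 161
  166 167]
 [165 166 166 166 166 161 146 117  97  94  99 103  77  49  62 106 139 157
  166 166]
 [166 166 166 166 166 164 151 119  96  96 100  94  69  46  60 100 134 156
  164 166]]
wcup (297, 165, 22, 21) ((307.4210510253906, 176.3157958984375), 11.42552375793457) [ 0.58724671 -0.1491074   0.098     ]
spoon (301, 202, 19, 20) ((311.0294189453125, 211.5), 10.992779731750488) [ 0.45826234 -0.16112438  0.098     ]
```

The rows are not in the units I measure in: shifts go in shares of 0.75 m and turns go in shares of 120 degrees. I convert before sending: -0.547 m / 0.75 = -0.7293, -0.392 m / 0.75 = -0.5227.

```bash
echo '-0.7293 -0.5227 0.08 0 0 0 1 | -0.7293 -0.5227 0.08 0 0 0 1 | -0.7293 -0.5227 0.08 0 0 0 1 | -0.7293 -0.5227 0.08 0 0 0 1 | -0.7293 -0.5227 0.08 0 0 0 1 | -0.7293 -0.5227 0.08 0 0 0 1 | -0.7293 -0.5227 0.08 0 0 0 1 | -0.7293 -0.5227 0.08 0 0 0 1 | -0.7293 -0.5227 0.08 0 0 0 1 | -0.7293 -0.5227 0.08 0 0 0 1 | -0.7293 -0.5227 0.08 0 0 0 1 | -0.7293 -0.5227 0.08 0 0 0 1 | -0.7293 -0.5227 0.08 0 0 0 1 | -0.7293 -0.5227 0.08 0 0 0 1 | -0.7293 -0.5227 0.08 0 0 0 1 | -0.7293 -0.5227 0.08 0 0 0 1 | -0.7293 -0.5227 0.08 0 0 0 1 | -0.7293 -0.5227 0.08 0 0 0 1 | -0.7293 -0.5227 0.08 0 0 0 1 | -0.7293 -0.5227 0.08 0 0 0 1' | python3 steer.py
```

```text
time_s: 2.1
position: [0.5873, 0.0908, 0.1628]
tcp_rot: [[-0.969, 0.247, 0.0], [0.247, 0.969, 0.0], [-0.0, 0.0, -1.0]]
force: [0.4, -0.6, -0.4]
opening: 1.001
grasp_force: 0.0
```

To row units: 0.073 m / 0.75 = 0.0973, 0.055 m / 0.75 = 0.0733.

```bash
echo '0 -0.0027 0.04 0 0 0 1 | 0 -0.0027 0.0733 0 0 0 1 | 0 -0.0027 0.0973 0 0 0 1 | 0 -0.0027 0.0973 0 0 0 1 | 0 -0.0027 0.0973 0 0 0 0 | 0 -0.0027 0.0973 0 0 0 0 | 0 -0.0027 0.0973 0 0 0 0 | 0 -0.0027 0.0973 0 0 0 0 | 0 -0.0027 0.0973 0 0 0 0 | 0 -0.0027 0.0973 0 0 0 0 | 0 -0.0027 0.0973 0 0 0 0 | 0 -0.0027 0.0973 0 0 0 0' | python3 steer.py
```

```text
time_s: 3.3
position: [0.5872, 0.088, 0.0896]
tcp_rot: [[-0.969, 0.248, 0.0], [0.248, 0.969, -0.0], [-0.0, 0.0, -1.0]]
force: [0.6, -0.5, -0.9]
opening: 0.356
grasp_force: 0.0
```

To row units: -0.06 m / 0.75 = -0.08, -0.05 m / 0.75 = -0.0667.

```bash
echo '0 0 0 0 0 0 0 | 0 0 0 0 0 0 0 | 0 0 0 0 0 0 0 | 0 0 0 0 0 0 0 | 0 0 -0.0133 0 0 0 0 | 0 0 -0.04 0 0 0 0 | 0 0 -0.0667 0 0 0 0 | 0 0 -0.08 0 0 0 0 | 0 0 -0.08 0 0 0 0' | python3 steer.py
```

```text
time_s: 4.2
position: [0.5883, 0.0881, 0.1513]
tcp_rot: [[-0.969, 0.248, 0.004], [0.248, 0.969, 0.0], [-0.004, 0.001, -1.0]]
force: [0.2, -1.2, -1.2]
opening: 0.303
grasp_force: 30.0
```

To row units: 0.315 m / 0.75 = 0.42, 0.182 m / 0.75 = 0.2427.

```bash
echo '0.2427 0.42 0 0 0 0 0 | 0.2427 0.42 0 0 0 0 0 | 0.2427 0.42 0 0 0 0 0 | 0.2427 0.42 0 0 0 0 0 | 0.2427 0.42 0 0 0 0 0 | 0.2427 0.42 0 0 0 0 0 | 0.2427 0.42 0 0 0 0 0 | 0.2427 0.42 0 0 0 0 0 | 0.2427 0.42 0 0 0 0 0 | 0.2427 0.42 0 0 0 0 0 | 0.2427 0.42 0.04 0 0 0 0 | 0.2427 0.42 0.08 0 0 0 0 | 0.2427 0.42 0.12 0 0 0 0 | 0.2427 0.42 0.1427 0 0 0 0 | 0.2427 0.42 0.1427 0 0 0 0 | 0.2427 0.42 0.1427 0 0 0 0' | python3 steer.py
python3 - <<'E'
from h import *
snap('1')
cv2.imwrite('pics/a1.png',np.hstack([crop('top','1',110,130,200,130,2),crop('scene','1',60,120,200,130,2)]))
E
```

```text
time_s: 5.8
position: [0.49, 0.4366, 0.0426]
tcp_rot: [[-0.968, 0.25, -0.001], [0.25, 0.968, -0.001], [0.0, -0.001, -1.0]]
force: [0.5, 0.7, -1.5]
opening: 0.304
grasp_force: 30.0
```

View pics/a1.png

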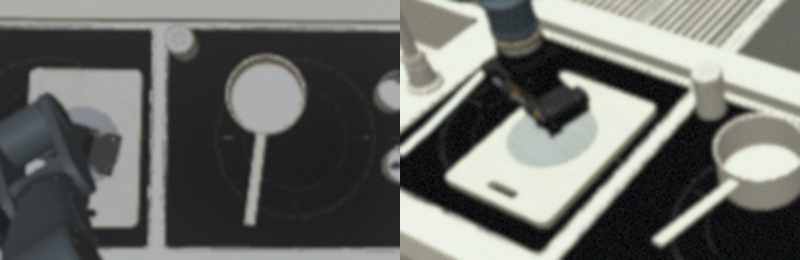

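The lid is level just above the board and wholly inside its outline. The pan is open and undisturbed, with its rim near top pixel (243,177).

To row units: -0.25 m / 0.75 = -0.3333, -0.23 m / 0.75 = -0.3067.

```bash
echo '0 0 0.0027 0 0 0 0 | 0 0 0.0047 0 0 0 0 | 0 0 0.0047 0 0 0 0 | 0 0 0.0047 0 0 0 0.5 | 0 0 0.0047 0 0 0 0.7 | 0 0 0.0047 0 0 0 0.7 | 0 0 0.0047 0 0 0 0.7 | 0 0 0.0047 0 0 0 0.7 | 0 0 -0.04 0 0 0 0.7 | 0 0 -0.1067 0 0 0 0.7 | 0 0 -0.1733 0 0 0 0.7 | 0 0 -0.24 0 0 0 0.7 | 0 0 -0.3067 0 0 0 0.7 | 0 0 -0.3333 0 0 0 0.7 | 0 0 -0.3333 0 0 0 0.7' | python3 steer.py
python3 - <<'E'
from h import *
snap('2')
T=load('top','2');S=load('scene','2')
g=T['color'].max(2);gs=S['color'].max(2)
# pan rim outer ellipse
def big(m,box):
    x,y,w,h=box;k=np.zeros(m.shape,np.uint8);k[y:y+h,x:x+w]=m[y:y+h,x:x+w]
    cs,_=cv2.findContours(k,cv2.RETR_EXTERNAL,cv2.CHAIN_APPROX_NONE);return max(cs,key=cv2.contourArea)
for th in(65,85):
    k=big(g>th,(215,145,56,53));p=k[:,0];p=p[p[:,1]<190];e=cv2.fitEllipse(p);print('pan',e,onz(T,*e[0],.075))
h=[]
for v in range(205,240):
    xs=np.where(g[v,225:252]>75)[0]
    h.append(onz(T,225+xs.mean(),v,.093)[:2])
h=np.array(h);print('handle fit',np.polyfit(h[:,0],h[:,1],1))
# column/row profile of pan rim
print('far edge col 243',g[150:165,243]);print('left',g[177,218:230]);print('right',g[177,256:268])
# scene: thermometer
print(gs[172:225,312:334])
cv2.imwrite('pics/a2.png',np.hstack([crop('scene','2',296,165,50,80,7),crop('top','2',290,152,40,70,8)]))
E
```

```text
time_s: 7.4
position: [0.4909, 0.4396, 0.2978]
tcp_rot: [[-0.969, 0.248, 0.008], [0.248, 0.969, 0.005], [-0.007, 0.007, -1.0]]
force: [0.4, 0.4, -0.2]
opening: 0.698
grasp_force: 0.0
pan ((242.40602111816406, 176.6404266357422), (40.14833068847656, 40.633628845214844), 65.05807495117188) [0.58764068 0.08972909 0.075     ]
pan ((242.55030822753906, 176.67530822753906), (39.58627700805664, 39.71419906616211), 130.968505859375) [0.5875131  0.08919233 0.075     ]
handle fit [-0.12245141  0.16029672]
far edge col 243 [ 39  39  39  40  40  39  65 101 104  93  95 122 153 167 172]
left [ 38  37  37  38  78 122 116 123 153 169 172 173]
right [173 173 172 166 154 134 102  65  42  35  34  33]
[[204 198 181 ... 131 129 127]
 [232 227 220 ... 128 129 130]
 [238 237 234 ... 131 126 131]
 ...
 [142 139 134 ...  27  14  13]
 [136 135 135 ...  10  21  18]
 [133 135 135 ...  23  22  16]]
```

View pics/a2.png

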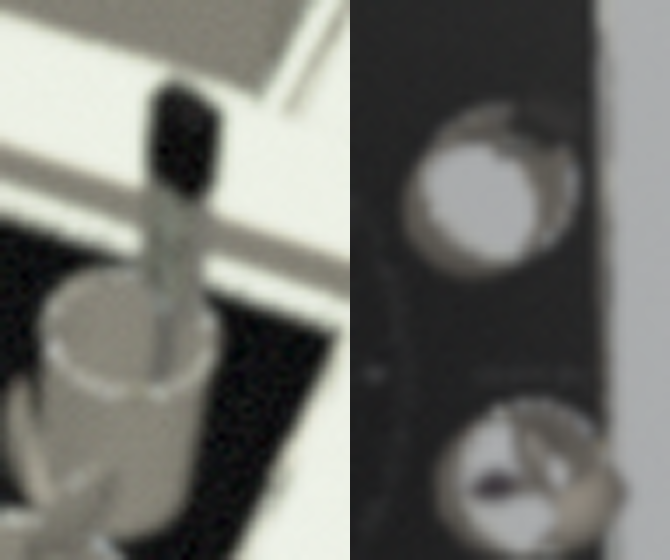

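The lid is released and the arm is clear. In the scene view the thermometer's block spans columns 317–327 and rows 177–193, with the plate below it. In the top view the block is a faint grey patch at about (310–319, 164–170), turned roughly 20°. I'll stretch the contrast there.

```bash
python3 - <<'E'
from h import *
T=load('top','2');S=load('scene','2')
ims=[T['color'].astype(float)]
from rig import bot, ticket, capture
for i in range(5): ims.append(capture('top')['color'].astype(float))
a=np.mean(ims,0).mean(2)
np.save('topavg.npy',a)
b=a[158:178,304:324];print(np.round(b[4:15,2:18]).astype(int))
z=cv2.resize(np.clip((a[156:181,300:325]-34)*8,0,255).astype(np.uint8),None,fx=16,fy=16,interpolation=cv2.INTER_CUBIC)
s=S['color'].mean(2)[172:232,304:336]; z2=cv2.resize(np.clip(s*1.3,0,255).astype(np.uint8),(213,400),interpolation=cv2.INTER_CUBIC)
cv2.imwrite('pics/a3.png',np.hstack([z,z2]))
c=proj(T,np.array([.59,-.17,.222]));print(c,proj(T,np.array([.6,-.17,.222])),proj(S,np.array([.6,-.17,.222])),proj(S,np.array([.6,-.17,.174])))
E
```

```text
[[ 40  39  40  40  40  40  41  42  41  42  41  41  42  45  76 122]
 [ 40  40  41  40  41  41  43  44  44  43  43  42  42  44  74 121]
 [ 49  53  54  54  49  44  46  48  47  45  44  44  43  44  73 118]
 [ 72  77  77  74  59  47  49  51  50  49  47  46  45  46  72 115]
 [ 88  86  83  74  56  46  47  50  51  51  50  49  47  46  72 114]
 [ 87  84  79  68  52  44  44  46  48  50  51  50  48  46  71 113]
 [ 82  81  80  74  62  53  48  44  44  46  48  49  47  45  69 111]
 [ 99  94  87  89  81  72  63  52  46  47  53  49  44  44  68 109]
 [142 128 103  93  87  82  76  66  60  64  73  62  47  43  68 108]
 [165 154 128 114 105  92  85  80  78  82  89  76  54  45  67 109]
 [171 166 156 151 141 116  96  89  88  90  94  90  67  48  67 113]]
[318.84973476 170.84073619] [318.81540359 167.90267383] [324.09779606 180.52174863] [322.1101866  193.22718008]
```

View pics/a3.png

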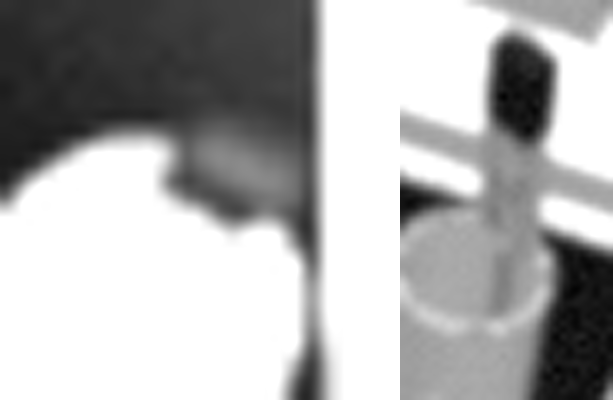

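The top face of the block is a faint bar centred at top (315,166), turned about 20° (thermometer yaw about -20°). In the scene view the block and the plate share one midline, so I'll measure the lean from that.

```bash
python3 - <<'E'
from h import *
from rig import bot, ticket, capture
T=load('top','2');S=load('scene','2')
s=np.mean([capture('scene')['color'].astype(float) for i in range(6)],0).mean(2)
def cross(p,th,x0):  # dark run edges subpixel
    i=np.where(p<th)[0]
    L,R=i[0],i[-1]
    return x0+L-(th-p[L])/(p[L-1]-p[L]), x0+R+(th-p[R])/(p[R+1]-p[R])
print('block')
for v in range(180,191):
    l,r=cross(s[v,312:334],90,312);print(v,round(l,2),round(r,2),round((l+r)/2,2))
print('raw plate');
for v in list(range(194,216,2)): print(v,s[v,314:332].round().astype(int))
X=np.array([.6065,-.157,.222]);print('top pt',onz(T,315,166,.222),'scene proj',proj(S,onz(T,315,166,.222)))
for a in(0,4,8):
    t=np.radians(a);ax=np.array([-np.sin(t)*.94,np.sin(t)*.34,np.cos(t)]);P=onz(T,315,166,.222)
    print(a,[proj(S,P-ax*k).round(2) for k in(0,.024,.048,.08,.12)])
E
```

```text
block
180 317.68 325.42 321.55
181 317.6 326.32 321.96
182 317.51 326.53 322.02
183 317.35 326.5 321.92
184 317.2 326.44 321.82
185 317.09 326.36 321.72
186 317.04 326.26 321.65
187 317.03 326.14 321.59
188 317.09 325.97 321.53
189 317.26 325.84 321.55
190 317.53 325.68 321.61
raw plate
194 [126 124 117 112 110 116 114 103  92  94 105 138 180 215 228 232 233 235]
196 [148 134 120 113 113 116 119 118 113 112 114 122 137 157 176 190 202 215]
198 [213 185 144 110 100 109 115 112 110 112 114 119 123 126 129 130 136 142]
200 [192 175 140 109 101 105 105 101 103 110 116 126 136 135 131 128 126 126]
202 [114 115 110 102  99 105 104 106 109 114 133 171 199 205 198 186 172 157]
204 [139 130 116 103 100 110 115 111 109 113 133 170 203 217 223 226 225 223]
206 [130 127 124 116 110 113 115 113 112 112 108 103 110 130 156 171 182 202]
208 [129 130 130 127 124 123 118 112 111 115 111  91  58  37  40  50  73  96]
210 [129 129 128 122 112 105 106 110 113 122 137 145 113  64  27  16  17  18]
212 [129 129 126 121 106  99 105 116 121 125 134 138 117  73  35  18  17  15]
214 [129 128 127 119 107  99 105 117 123 125 132 136 113  70  35  18  14  16]
top pt [ 0.60640518 -0.15716622  0.222     ] scene proj [320.35371564 177.53608363]
0 [array([320.35, 177.54]), array([319.41, 183.99]), array([318.5 , 190.24]), array([317.34, 198.25]), array([315.95, 207.8 ])]
4 [array([320.35, 177.54]), array([319.82, 183.68]), array([319.31, 189.61]), array([318.65, 197.21]), array([317.87, 206.25])]
8 [array([320.35, 177.54]), array([320.23, 183.34]), array([320.11, 188.93]), array([319.96, 196.09]), array([319.79, 204.59])]
```

```bash
python3 - <<'E'
from h import *
T=load('top','2');S=load('scene','2')
print(onz(S,322.2,179,.222),onz(S,322.2,179,.218),onz(T,315.5,166,.222),onz(T,316,166.3,.222))
print(tri(T,(315.5,166),S,(322.2,179)))
k=lambda v:onz(T,*v,.098)
print('cup rim',k((308.9,174.9)), 'S rim ellipse: mid', onz(S,296+130/7-.5,165+328/7-.5,.098))
# calibration check with knob/pan between views: pan rim centre in scene
s=S['color'].max(2)
print(proj(S,np.array([.5875,.0893,.075])))
E
```

```text
[ 0.60326369 -0.16351014  0.222     ] [ 0.60741572 -0.16243208  0.218     ] [ 0.6064155  -0.15885768  0.222     ] [ 0.60540321 -0.16053803  0.222     ]
[ 0.60786855 -0.16096839  0.21671091]
cup rim [ 0.5925159  -0.15459611  0.098     ] S rim ellipse: mid [ 0.5946849 -0.156358   0.098    ]
[238.5758509  191.34867569]
```

To row units: -0.5536 m / 0.75 = -0.7381, -0.2615 m / 0.75 = -0.3487, 95.6 degrees / 120 = 0.7967.

```bash
echo '-0.3487 -0.7381 0 0 0 0.7967 0.7 | -0.3487 -0.7381 0 0 0 0.7967 0.7 | -0.3487 -0.7381 0 0 0 0.7967 0.7 | -0.3487 -0.7381 0 0 0 0.7967 0.7 | -0.3487 -0.7381 0 0 0 0.7967 0.7 | -0.3487 -0.7381 0 0 0 0.7967 0.7 | -0.3487 -0.7381 0 0 0 0.7967 0.7 | -0.3487 -0.7381 0 0 0 0.7967 0.7 | -0.3487 -0.7381 0 0 0 0.7967 0.7 | -0.3487 -0.7381 0 0 0 0.7967 0.7 | -0.3487 -0.7381 0 0 0 0.7967 0.7 | -0.3487 -0.7381 0 0 0 0.7967 0.7 | -0.3487 -0.7381 0 0 0 0.7967 0.7 | -0.3487 -0.7381 0 0 0 0.7967 0.7 | -0.3487 -0.7381 0 0 0 0.7967 0.7 | -0.3487 -0.7381 0 0 0 0.7967 0.7 | -0.3487 -0.7381 0 0 0 0.7967 0.7 | -0.3487 -0.7381 0 0 0 0.7967 0.7' | python3 steer.py
python3 -c "
from rig import bot, ticket, capture
s=bot.read_state();print(s['joint_positions'],s['position'],s['tcp_rot'])"
```

```text
time_s: 9.85
position: [0.605, -0.1614, 0.2928]
tcp_rot: [[0.34, 0.941, 0.0], [0.941, -0.34, 0.0], [0.0, 0.0, -1.0]]
force: [-0.7, -0.3, 0.3]
opening: 0.701
grasp_force: 0.0
[-2.51490416e+01  2.64477792e+01  7.70465222e+01  5.03111134e-03
  7.64992976e+01 -5.29687689e+00] [ 0.60495272 -0.16135932  0.29284559] [[ 3.39613673e-01  9.40565008e-01  1.37414202e-04]
 [ 9.40565015e-01 -3.39613680e-01  2.98114769e-05]
 [ 7.47073748e-05  1.19122605e-04 -9.99999990e-01]]
```

To row units: 0.113 m / 0.75 = 0.1507, 0.1 m / 0.75 = 0.1333, -4 degrees / 120 = -0.0333.

```bash
echo '0 0.0053 0.0133 -0.0333 0 0 0.7 | 0 0.0053 0.0533 -0.0333 0 0 0.7 | 0 0.0053 0.0933 -0.0333 0 0 0.7 | 0 0.0053 0.1333 -0.0333 0 0 0.7 | 0 0.0053 0.1507 -0.0333 0 0 0.7 | 0 0.0053 0.1507 -0.0333 0 0 0.7 | 0 0.0053 0.1507 -0.0333 0 0 0.7' | python3 steer.py
python3 - <<'E'
from h import *
snap('3')
cv2.imwrite('pics/a4.png',np.hstack([crop('scene','3',275,140,80,100,5),crop('top','3',280,140,60,100,5)]))
E
```

```text
time_s: 10.55
position: [0.6096, -0.1643, 0.1805]
tcp_rot: [[0.341, 0.938, 0.067], [0.94, -0.34, -0.025], [-0.0, 0.072, -0.997]]
force: [0.8, 0.1, 0.0]
opening: 0.704
grasp_force: 0.0
```

View pics/a4.png

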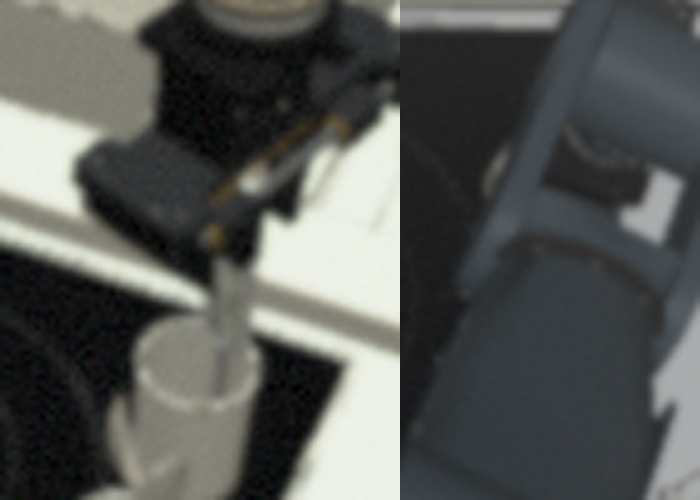

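The fingers straddle the block, which is hidden between them. The cup and the stem, near scene (320,213), are unmoved. I'll close now.

To row units: 0.002 m / 0.75 = 0.0027.

```bash
echo '0.0027 0 0 0 0 0 0.5 | 0.0027 0 0 0 0 0 0.4 | 0.0027 0 0 0 0 0 0.35 | 0.0027 0 0 0 0 0 0.3 | 0.0027 0 0 0 0 0 0.27 | 0.0027 0 0 0 0 0 0.25 | 0.0027 0 0 0 0 0 0.23 | 0.0027 0 0 0 0 0 0.23' | python3 steer.py
echo '0 0 0 0 0 0 0.21 | 0 0 0 0 0 0 0.19 | 0 0 0 0 0 0 0.17 | 0 0 0 0 0 0 0.1 | 0 0 0 0 0 0 0 | 0 0 0 0 0 0 0 | 0 0 0 0 0 0 0' | python3 steer.py
```

```text
time_s: 11.45
position: [0.6094, -0.1623, 0.1795]
tcp_rot: [[0.342, 0.938, 0.065], [0.94, -0.341, -0.024], [-0.0, 0.07, -0.998]]
force: [-0.0, -0.1, -1.0]
opening: 0.24
grasp_force: 0.0
time_s: 12.15
position: [0.609, -0.1622, 0.1794]
tcp_rot: [[0.341, 0.938, 0.064], [0.94, -0.341, -0.023], [-0.0, 0.069, -0.998]]
force: [-0.6, 0.7, 0.6]
opening: 0.205
grasp_force: 30.0
```

To row units: -0.117 m / 0.75 = -0.156, -0.11 m / 0.75 = -0.1467.

```bash
echo '0 0.0005 -0.008 0 0 0 0 | 0 0.0013 -0.02 0 0 0 0 | 0 0.0027 -0.0373 0 0 0 0 | 0 0.004 -0.056 0 0 0 0 | 0 0.0053 -0.0747 0 0 0 0 | 0 0.0067 -0.0933 0 0 0 0 | 0 0.008 -0.112 0 0 0 0 | 0 0.0093 -0.1307 0 0 0 0 | 0 0.01 -0.1467 0 0 0 0 | 0 0.0107 -0.156 0 0 0 0 | 0 0.0107 -0.156 0 0 0 0 | 0 0.0107 -0.156 0 0 0 0' | python3 steer.py
python3 - <<'E'
from h import *
snap('4')
cv2.imwrite('pics/a5.png',np.hstack([crop('scene','4',265,100,90,140,4),crop('top','4',210,140,110,140,4)]))
E
```

```text
time_s: 13.35
position: [0.6091, -0.1622, 0.2967]
tcp_rot: [[0.342, 0.938, 0.065], [0.94, -0.341, -0.024], [0.0, 0.07, -0.998]]
force: [-0.6, 0.3, -1.3]
opening: 0.203
grasp_force: 30.0
```

View pics/a5.png

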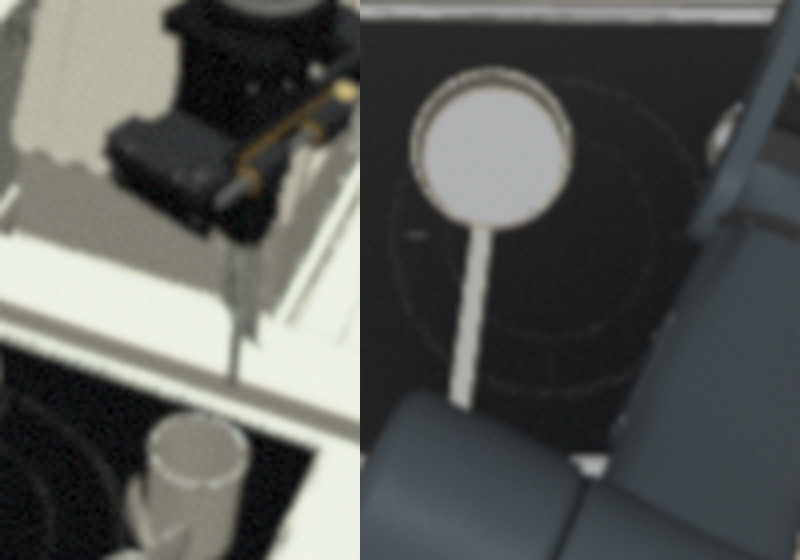

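The thermometer is clear of the cup, which is still upright. The stem's tip is at scene pixel (323.2,195.7). The pan is unmoved.

```bash
python3 - <<'E'
from h import *
from rig import bot, ticket, capture
S=load('scene','4');s=bot.read_state();R=np.array(s['tcp_rot']);p=np.array(s['position'])
for L in(.140,.149,.158): print(L,proj(S,p+R[:,2]*L))
a=S['color'].astype(int).mean(2)
for v in range(180,199,2): print(v,a[v,312:334].round().astype(int))
print(proj(S,p+R[:,2]*.1),proj(S,p+R[:,2]*.12))
# pan rim in scene: ellipse of outer contour upper half
g=S['color'].max(2);k=np.zeros(g.shape,np.uint8);x,y,w,h=205,165,70,70;k[y:y+h,x:x+w]=g[y:y+h,x:x+w]>70
c=max(cv2.findContours(k,cv2.RETR_EXTERNAL,cv2.CHAIN_APPROX_NONE)[0],key=cv2.contourArea)[:,0]
C=np.array([.5875,.0893,.075]);th=np.radians(np.arange(0,360,30))
pr=np.array([proj(S,C+.073*np.array([np.cos(t),np.sin(t),0])) for t in th])
print('resid px of predicted rim to contour',[(round(cv2.pointPolygonTest(c.reshape(-1,1,2).astype(np.int32),(float(q[0]),float(q[1])),True),1)) for q in pr])
E
```

```text
0.14 [322.07704831 193.05501171]
0.149 [321.87069835 195.17788566]
0.158 [321.66691733 197.27433095]
180 [235 235 236 236 236 236 236 235 234 226 199 152 121 114 104 105 120 161
 208 223 222 225]
182 [237 235 236 235 237 236 235 235 235 228 202 149 117 110 106 100 122 174
 219 232 234 235]
184 [235 236 235 237 236 236 236 236 234 224 186 136 123 146 154 142 143 186
 223 233 236 236]
186 [235 235 236 235 235 236 236 235 235 223 179 134 141 187 218 217 207 203
 219 230 234 235]
188 [235 234 236 236 235 235 235 236 235 222 172 128 151 205 230 233 234 231
 233 235 235 237]
190 [205 214 221 226 230 232 234 234 233 215 167 131 161 212 231 236 236 235
 235 236 235 236]
192 [133 143 149 162 175 191 203 213 216 193 152 130 165 212 231 235 236 236
 236 236 236 236]
194 [128 126 127 125 129 130 133 140 140 133 117 117 156 197 219 227 230 234
 233 235 235 235]
196 [174 160 151 140 138 130 129 125 122 121 110 114 124 138 150 163 178 189
 203 214 223 228]
198 [221 222 217 209 201 189 171 161 149 137 131 128 129 127 127 127 126 132
 136 142 153 163]
[323.02653927 183.28689936] [322.5450495  188.24033898]
resid px of predicted rim to contour [12.0, 4.3, -0.1, -0.4, -0.8, 0.2, 7.7, 15.3, 11.5, 3.6, 2.1, 6.0]
```

```bash
cat > w.py <<'E'
import numpy as np,sys
from rig import bot, ticket, capture
from scipy.spatial.transform import Rotation as Ro
x,y,z=map(float,sys.argv[1:4])
s=bot.read_state();R=np.array(s['tcp_rot'])
d=np.array([.9926,-.1215,0]);Rd=np.c_[np.cross(d,[0,0,-1]),d,[0,0,-1]]
print((R.T@(np.array([x,y,z])-s['position'])).round(4),Ro.from_matrix(R.T@Rd).as_rotvec(degrees=True).round(2))
E
python3 w.py .6485 .0818 .29; python3 w.py .6485 .0818 .25
```

```text
[ 0.2428 -0.0463  0.0028] [  3.89   0.44 -12.99]
[ 0.2428 -0.049   0.0427] [  3.89   0.44 -12.99]
```

The rows are not in the units I measure in: shifts go in shares of 0.75 m and turns go in shares of 120 degrees. I convert before sending: 0.2428 m / 0.75 = 0.3237, 0.237 m / 0.75 = 0.316, -13 degrees / 120 = -0.1083.

```bash
echo '0.0267 -0.0053 0 0.0083 0 -0.0167 0 | 0.0667 -0.0133 0 0.0167 0.0017 -0.0333 0 | 0.1067 -0.02 0 0.0167 0.0017 -0.0583 0 | 0.1467 -0.028 0 0.0208 0.0025 -0.0833 0 | 0.1867 -0.036 0.0013 0.025 0.0033 -0.1 0 | 0.2267 -0.0427 0.0027 0.0324 0.0037 -0.1083 0 | 0.2667 -0.0507 0.004 0.0324 0.0037 -0.1083 0 | 0.2973 -0.056 0.004 0.0324 0.0037 -0.1083 0 | 0.316 -0.0604 0.004 0.0324 0.0037 -0.1083 0 | 0.3237 -0.0617 0.004 0.0324 0.0037 -0.1083 0 | 0.3237 -0.0627 0.02 0.0324 0.0037 -0.1083 0 | 0.3237 -0.064 0.04 0.0324 0.0037 -0.1083 0 | 0.3237 -0.0653 0.0533 0.0324 0.0037 -0.1083 0 | 0.3237 -0.0653 0.0533 0.0324 0.0037 -0.1083 0 | 0.3237 -0.0653 0.0533 0.0324 0.0037 -0.1083 0 | 0.3237 -0.0653 0.0533 0.0324 0.0037 -0.1083 0' | python3 steer.py
python3 w.py .6485 .0818 .25
python3 - <<'E'
from h import *
snap('5')
cv2.imwrite('pics/a6.png',np.hstack([crop('scene','5',200,130,90,110,5),crop('top','5',215,140,60,110,5)]))
E
```

```text
time_s: 15.05
position: [0.6494, 0.0811, 0.2542]
tcp_rot: [[0.122, 0.993, 0.003], [0.993, -0.122, -0.001], [-0.0, 0.003, -1.0]]
force: [-0.3, 0.6, -0.2]
opening: 0.203
grasp_force: 30.0
[ 0.0006 -0.001   0.0042] [ 0.17  0.02 -0.02]
```

View pics/a6.png

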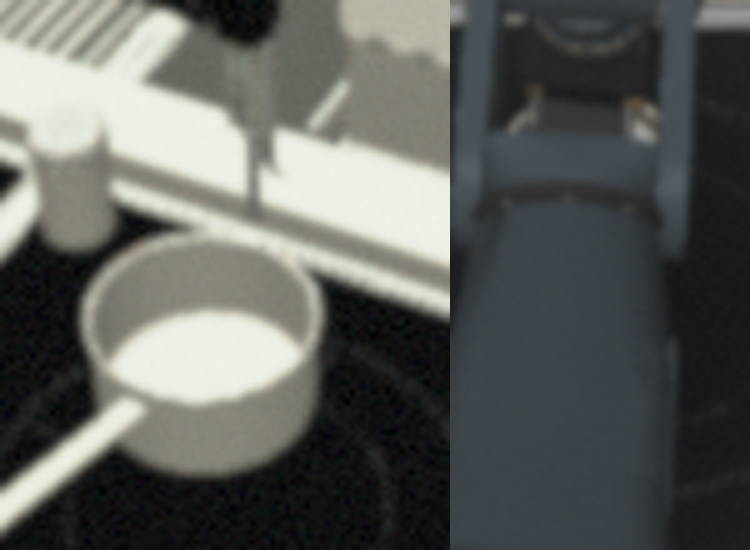

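The stem hangs upright, with its tip at scene pixel (250,172.5), just above and behind the far wall. The pan's rim spans columns 216.4–264.8 with its top edge at row 176.4.

```bash
python3 - <<'E'
from h import *
from rig import bot, ticket, capture
S=load('scene','5');s=bot.read_state();R=np.array(s['tcp_rot']);p=np.array(s['position'])
for L in(.1,.12,.149): print(L,proj(S,p+R[:,2]*L).round(2))
a=S['color'].astype(int).mean(2)
for v in range(156,178,2): print(v,a[v,240:262].round().astype(int))
def ext(C,r=.073):
    th=np.radians(np.arange(0,360,2));q=np.array([proj(S,C+r*np.array([np.cos(t),np.sin(t),0])) for t in th]);return q.min(0).round(2),q.max(0).round(2)
print('rim outer pred',ext(np.array([.5875,.0893,.075])))
C=np.array([.5875,.0893,.075]);v=int(proj(S,C)[1]);print('row',v,'L',a[v-4:v+5,212:224].mean(0).round(),'R',a[v-4:v+5,258:270].mean(0).round())
for c in(232,240,246,256): print('col',c,a[172:186,c].round())
E
```

```text
0.1 [249.49 161.1 ]
0.12 [249.68 165.97]
0.149 [249.95 172.83]
156 [236 236 235 234 234 230 225 209 172 147 132 122 118 121 146 184 199 195
 178 166 154 153]
158 [235 236 235 235 236 235 235 231 213 166 129 114 109 117 156 211 230 234
 233 231 228 222]
160 [236 236 235 237 236 236 236 233 221 174 132 122 112 113 152 208 231 235
 236 236 236 236]
162 [236 236 236 235 235 236 237 234 225 179 132 133 144 140 157 203 230 234
 235 236 235 236]
164 [234 234 235 235 235 234 235 234 225 182 141 156 198 206 193 196 217 228
 234 236 235 237]
166 [192 203 216 222 227 231 234 233 224 182 137 157 210 227 232 231 231 235
 235 236 236 236]
168 [130 136 142 151 160 173 190 200 196 166 134 151 206 230 233 235 236 235
 236 236 236 235]
170 [138 134 128 125 125 129 128 132 136 122 111 130 168 198 215 222 228 231
 233 234 235 236]
172 [205 189 180 167 155 143 136 129 122 113 106 108 120 131 141 152 163 177
 192 204 214 224]
174 [204 213 221 222 217 212 203 188 169 156 144 133 129 129 129 130 129 126
 129 134 141 153]
176 [183 195 209 216 216 215 219 225 225 225 219 211 198 185 172 164 151 139
 135 128 126 128]
rim outer pred (array([215.17, 175.37]), array([261.96, 208.78]))
row 191 L [ 16.  14.  19.  42.  93. 140. 152. 138. 124. 118. 117. 117.] R [124. 124. 130. 149. 167. 148.  98.  47.  23.  18.  18.  19.]
col 232 [183. 127.  71.  41.  78. 133. 165. 160. 141. 131. 129. 127. 126. 131.]
col 240 [205. 215. 204. 184. 183. 178. 155. 137. 131. 129. 132. 132. 131. 131.]
col 246 [136. 167. 203. 219. 219. 211. 183. 147. 134. 130. 130. 130. 130. 128.]
col 256 [163. 136. 129. 129. 151. 188. 212. 214. 205. 192. 173. 147. 130. 122.]
```

```bash
python3 - <<'E'
from h import *
from scipy.optimize import least_squares
for nm,t,c0 in(('scene','5',(240,192)),('top','2',(242.5,176.5))):
    I=load(nm,t);a=cv2.GaussianBlur(I['color'].astype(np.float32).mean(2),(0,0),.6);pts=[]
    for t_ in np.radians(np.arange(0,360,4)):
        r=np.arange(12,32,.1);x=c0[0]+r*np.cos(t_);y=c0[1]+r*np.sin(t_)
        p=cv2.remap(a,x.astype(np.float32)[None],y.astype(np.float32)[None],cv2.INTER_LINEAR)[0]
        ang=np.degrees(t_)%360
        if nm=='scene' and not(ang>=170 and ang<=262 or ang>=330 or ang<=8): continue
        if nm=='top' and not(190<=ang<=350): continue
        i=np.where((p[:-1]>=75)&(p[1:]<75))[0]
        if len(i) : pts.append((x[i[0]],y[i[0]],ang))
    W=np.array([onz(I,u,v,.075)[:2] for u,v,_ in pts])
    f=least_squares(lambda q:np.hypot(W[:,0]-q[0],W[:,1]-q[1])-q[2],[.59,.089,.073],loss='soft_l1',f_scale=.001).x
    f2=least_squares(lambda q:np.hypot(W[:,0]-q[0],W[:,1]-q[1])-.073,[.59,.089],loss='soft_l1',f_scale=.001).x
    res=(np.hypot(W[:,0]-f2[0],W[:,1]-f2[1])-.073)*1e3
    print(nm,len(W),f.round(4),f2.round(4),np.c_[[q[2] for q in pts],res].round(1)[::4].tolist())
E
```

```text
scene 26 [0.5887 0.0847 0.077 ] [0.5914 0.088 ] [[0.0, 5.8], [176.0, 2.8], [192.0, 1.1], [208.0, 0.3], [224.0, -0.5], [240.0, 0.0], [352.0, 4.8]]
top 40 [0.588  0.0892 0.076 ] [0.5918 0.089 ] [[192.0, 2.9], [208.0, 1.7], [224.0, -0.0], [240.0, 0.2], [256.0, -0.8], [272.0, -1.0], [288.0, 0.1], [304.0, 0.7], [320.0, 0.3], [336.0, 0.5]]
```

To row units: 0.042 m / 0.75 = 0.056, 0.034 m / 0.75 = 0.0453, 0.17 degrees / 120 = 0.0014.

```bash
echo '0 0 0.016 0.0014 0 0 0 | 0 0.0004 0.032 0.0014 0 0 0 | 0 0.0007 0.0453 0.0014 0 0 0 | 0 0.0007 0.056 0.0014 0 0 0 | 0 0.0007 0.056 0.0014 0 0 0' | python3 steer.py
echo '0 0 0.008 0 0 0 0 | 0 0 0.016 0 0 0 0 | 0 0 0.024 0 0 0 0 | 0 0 0.0293 0 0 0 0 | 0 0 0.0293 0 0 0 0' | python3 steer.py
python3 -c "
from h import *
snap('6')
cv2.imwrite('pics/a7.png',crop('scene','6',205,130,80,75,8))"
```

```text
time_s: 15.65
position: [0.6482, 0.0816, 0.2092]
tcp_rot: [[0.121, 0.993, -0.006], [0.993, -0.121, -0.0], [-0.001, -0.006, -1.0]]
force: [0.7, -1.0, -0.8]
opening: 0.204
grasp_force: 30.0
time_s: 16.15
position: [0.6489, 0.0816, 0.1887]
tcp_rot: [[0.121, 0.993, -0.003], [0.993, -0.121, -0.0], [-0.001, -0.003, -1.0]]
force: [-0.1, -0.2, -1.5]
opening: 0.202
grasp_force: 30.0
```

View pics/a7.png

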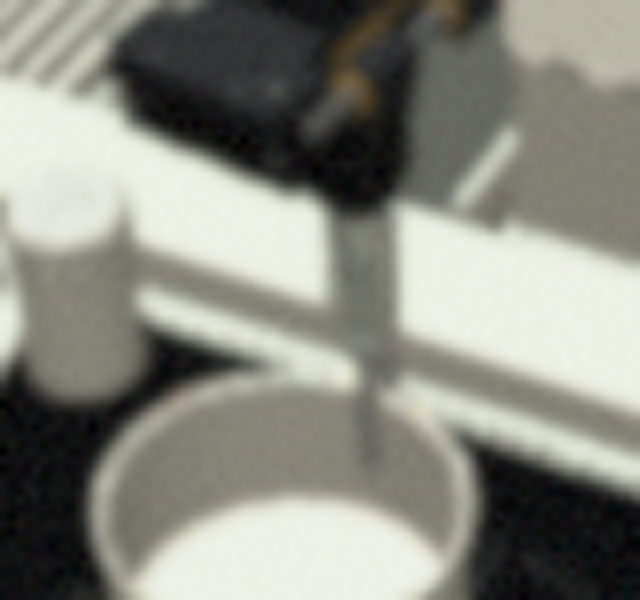

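The stem is inside the pan, with its tip at scene (251,188), and the clip leg is behind the rim. The pan has not moved.

To row units: 0.025 m / 0.75 = 0.0333, 0.023 m / 0.75 = 0.0307.

```bash
echo '0 0.0008 0.008 0 0 0 0 | 0 0.0008 0.016 0 0 0 0 | 0 0.0008 0.024 0 0 0 0 | 0 0.0008 0.0307 0 0 0 0 | 0 0.0008 0.0333 0 0 0 0 | 0 0.0008 0.0333 0 0 0 0 | 0 0.0008 0.0333 0 0 0 0' | python3 steer.py
echo '0 0 0.0013 0 0 0 0 | 0 0 0.0027 0 0 0 0 | 0 0 0.0033 0 0 0 0 | 0 0 0.0033 0 0 0 0' | python3 steer.py
```

```text
time_s: 16.95
position: [0.6496, 0.0815, 0.1642]
tcp_rot: [[0.121, 0.993, -0.002], [0.993, -0.121, -0.0], [-0.001, -0.002, -1.0]]
force: [-1.3, 0.6, -1.0]
opening: 0.204
grasp_force: 30.0
time_s: 17.35
position: [0.6497, 0.0815, 0.1621]
tcp_rot: [[0.121, 0.993, -0.002], [0.993, -0.121, -0.0], [-0.001, -0.002, -1.0]]
force: [-2.8, -0.0, 1.0]
opening: 0.205
grasp_force: 30.0
```

To row units: -0.0012 m / 0.75 = -0.0016, -0.0005 m / 0.75 = -0.0007.

```bash
echo '0 -0.0007 0 0 0 0 0 | 0 -0.0016 0 0 0 0 0 | 0 -0.0016 0 0 0 0 0 | 0 -0.0016 0 0 0 0 0' | python3 steer.py
echo '0 0 0.0013 0 0 0 0 | 0 0 0.0027 0 0 0 0 | 0 0 0.0027 0 0 0 0 | 0 0 0.0027 0 0 0 0' | python3 steer.py
```

```text
time_s: 17.75
position: [0.6491, 0.0816, 0.1621]
tcp_rot: [[0.121, 0.993, -0.0], [0.993, -0.121, -0.0], [-0.0, -0.0, -1.0]]
force: [-1.9, -0.4, -0.7]
opening: 0.201
grasp_force: 30.0
time_s: 18.15
position: [0.649, 0.0817, 0.1599]
tcp_rot: [[0.121, 0.993, -0.001], [0.993, -0.121, -0.0], [-0.0, -0.001, -1.0]]
force: [-0.6, -0.2, -1.2]
opening: 0.206
grasp_force: 30.0
```

To row units: 0.001 m / 0.75 = 0.0013.

```bash
for i in 1; do echo '0 0 0.0013 0 0 0 0 | 0 0 0.0013 0 0 0 0 | 0 0 0.0013 0 0 0 0' | python3 steer.py; echo '0 0 0.0013 0 0 0 0 | 0 0 0.0013 0 0 0 0 | 0 0 0.0013 0 0 0 0' | python3 steer.py; done | grep -E 'pos|^force'
```

```text
position: [0.6489, 0.0816, 0.159]
force: [0.2, 0.3, -0.6]
position: [0.6488, 0.0816, 0.158]
force: [-0.6, 0.2, -0.9]
```

To row units: 0.001 m / 0.75 = 0.0013.

```bash
(echo '0 0 0.0013 0 0 0 0 | 0 0 0.0013 0 0 0 0 | 0 0 0.0013 0 0 0 0' | python3 steer.py; python3 -c "
from rig import bot, ticket, capture
from h import *
snap('7');print(bot.read_state()['force'])
cv2.imwrite('pics/a8.png',crop('scene','7',225,150,50,60,10))") | grep -vE 'tcp|open'
```

```text
time_s: 19.05
position: [0.6489, 0.0816, 0.1573]
force: [-0.4, -0.6, 0.9]
grasp_force: 30.0
[-0.56364915  0.55407381  2.95562008]
```

View pics/a8.png

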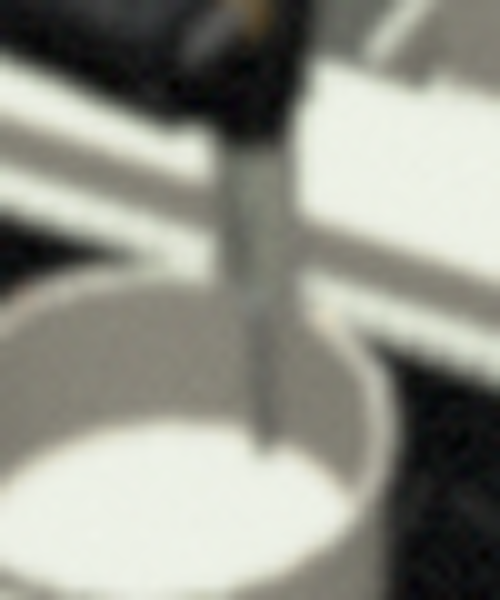

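The scale plate sits right at the rim with the stem inside. The force has risen by about 4 N at the predicted height, so the clip is seated. I'll release and retreat.

To row units: 0.0004 m / 0.75 = 0.0005.

```bash
echo '0 0 0.0005 0 0 0 0 | 0 0 0.0005 0 0 0 0' | python3 steer.py
echo '0 0 0 0 0 0 0.22 | 0 0 0 0 0 0 0.25 | 0 0 0 0 0 0 0.28 | 0 0 0 0 0 0 0.33 | 0 0 0 0 0 0 0.4 | 0 0 0 0 0 0 0.5 | 0 0 0 0 0 0 0.7 | 0 0 0 0 0 0 1 | 0 0 0 0 0 0 1 | 0 0 0 0 0 0 1 | 0 0 0 0 0 0 1' | python3 steer.py
echo '0 0 -0.0133 0 0 0 1 | 0 0 -0.04 0 0 0 1 | 0 0 -0.08 0 0 0 1 | 0 0 -0.12 0 0 0 1 | 0 0 -0.16 0 0 0 1 | 0 0 -0.2 0 0 0 1 | 0 0 -0.2133 0 0 0 1 | 0.0667 0 -0.2133 0 0 0 1 | 0.1333 0 -0.2133 0 0 0 1 | 0.2 0 -0.2133 0 0 0 1 | 0.2667 0 -0.2133 0 0 0 1 | 0.3333 0 -0.2133 0 0 0 1 | 0.4 -0.0667 -0.2133 0 0 0 1 | 0.4 -0.1333 -0.2133 0 0 0 1 | 0.4 -0.1333 -0.2133 0 0 0 1 | 0.4 -0.1333 -0.2133 0 0 0 1' | python3 steer.py
python3 -c "
from h import *
snap('8')
cv2.imwrite('pics/a9.png',np.hstack([crop('scene','8',130,120,220,150,2)[:, :], crop('top','8',110,140,110,100,3)[:300,:30], crop('top','8',215,145,55,50,6)]))"
```

```text
time_s: 19.35
position: [0.649, 0.0816, 0.1572]
tcp_rot: [[0.121, 0.993, -0.001], [0.993, -0.121, -0.0], [-0.0, -0.001, -1.0]]
force: [-0.0, -0.6, 4.7]
opening: 0.211
grasp_force: 30.0
time_s: 20.45
position: [0.6488, 0.0816, 0.1566]
tcp_rot: [[0.121, 0.993, -0.001], [0.993, -0.121, -0.0], [-0.0, -0.001, -1.0]]
force: [-0.7, 0.0, 0.1]
opening: 0.862
grasp_force: 0.0
time_s: 22.05
position: [0.5833, 0.3929, 0.3165]
tcp_rot: [[0.118, 0.993, -0.003], [0.993, -0.118, -0.001], [-0.001, -0.003, -1.0]]
force: [0.6, -0.7, 0.6]
opening: 1.0
grasp_force: 0.0
```

View pics/a9.png

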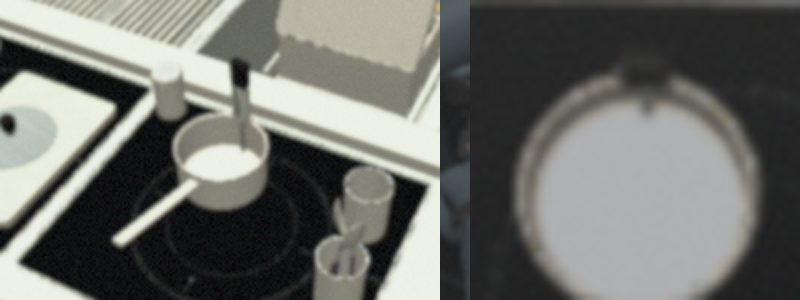

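The thermometer hangs upright over the far rim (scene (250,165), top (243,157)), with its scale facing the robot. The lid is knob up on the board, and the cups and the pan are where they were.

```bash
python3 -c "
from rig import bot, ticket, capture
print(ticket.hand_in())"
```

```text
the job is handed in; nothing more can be done
None
```

I handed the job in at about 22 s: the lid is knob up on the board and the thermometer hangs by its clip over the pan's far rim, scale facing you, with the pan and cups where they were in the last pictures; the hand-in call gave no verdict.

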